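# Scoop the last two potatoes out of the tub corner

### The arm

A 7-joint arm with a two-finger parallel gripper is mounted at the origin on the work surface. World frame = base frame: x ahead of the robot, y to its left, z up, the work surface at z = 0. Lengths are in m, angles in degrees, forces in N, time in s.
With the tool pointing down it reaches from about 0.4 to 0.85 m from the base axis. Payload 4.4 kg.
Tool frame: the origin (TCP) lies on the centre line of the jaws, within the pads' length; the fingertips stand 11 mm ahead of it and the grasp point (between the pads) lies 8 mm behind it; z points along the fingers, y is the direction in which the jaws open and shut (so a half turn about z gives the same grasp; the last joint's range is limited). The gripper opens to 94 mm and grips with 3 to 60 N. Pads are 16 mm wide; open, the fingers measure 119 mm over their backs; the gripper's body (75 mm by 177 mm) begins 78 mm behind the grasp point.
Start: joints at [-71.666, 36.005, 2.206, 86.941, -1.547, 57.084, -1.146], TCP at [0.245, 0.602, 0.216] pointing down, gripper open.
Joint ranges: [-175.42, 175.42], [-21.48, 121.26], [-71.46, 75.88], [10.55, 141.38], [-63.04, 243.04], [13.31, 113.54], [-168.57, 168.57]. Speed limits (degrees/s): [147.25, 147.25, 180, 180, 180, 180, 180].

### API

Orientations are given as a 3x3 rotation matrix whose columns are the frame's x, y, z axes.
In Python, from cell import r gives the robot as it stands.
- The arm moves only by the tool arm_command, never from a script. Its argument "plan" is a list of rows, each a list of 7 numbers: the turn, a rotation vector about the tool's x, y, z in degrees, then the shift along the tool's x, y, z in m, then the finger opening in m, from 0 to 0.094. A call has 1 to 5 rows; each row shifts and turns the commanded pose from where the row before left it, along the tool's axes as they then stand; what a row does not reach is not made up. A row lasts 1/8 s, in which the tool goes at most 62.5 mm and 10.7 degrees, less where a joint would pass 70% of its speed; a pose out of reach is approached as far as the arm can. A call is refused whole if a number of a shift passes 0.0625 or a number of a turn 10.7, either way. A call with a gripper value outside its range is refused whole. The fingers move at their own pace and stop on an object; "newtons" is the grip in N (left out, the last holds). Time passes only in rows, so rows that do not move let the fingers close. It gives the time, the measured TCP pose, the force and the opening at its end, in the units of the state.
- r.get_state(): the state, without advancing time (a new reading comes with each control period).
- r.camera(name): name is "scene" or "top" or "wrist"; returns a dict with "pixels" (400x640x3 uint8, red, green, blue), "vertical_fov" (degrees; the focal length in pixels is half the picture's height over the tangent of half this angle, whatever the lens; pixels are square), "cx", "cy" (the principal point, pixels), "R" (3x3) and "t" (3): a world point X has camera coordinates R X + t; the wrist camera has in their place "mount" (4x4, takes a point from camera to tool coordinates, whose origin is the TCP and whose axes are the flange's). Camera axes: x right, y down, z forward; pixel columns grow to the right and rows downward; lengths in m; the calibration is good to about 2 mm. A picture is of the moment at which its call begins: read the wrist's pose just before it. There is no depth.
- r.sign_off(): hands the job in, once; it reports no verdict.
The state is a dict: "time_s": time; "qpos": joint angles; "joint_vel": joint speeds; "joint_efforts": joint torques, N m; "tool_pos": TCP position; "ee_rot": TCP orientation; "ft_force": force on the tool from outside, world axes, zero at the start; "ft_torque": the same for the moment, N m; "opening": finger opening in m.
Only numpy, scipy, OpenCV 4.12 (cv2) and the standard library are available. Lean on these libraries where they do the work, as an engineer would, in place of code of your own. Each camera call takes 0.05 s, during which the arm holds its last target. There are 200 camera calls.

### The job

(Left, right and far are as the robot sees them.) Take the square-nosed scoop by its top bar and use it to gather both small potatoes from the steel tub: slide it nose first along the tub's left wall, flat on the tub floor, right into the far left corner, so that the corner stops the potatoes and they ride up into the scoop. Lift the loaded scoop out and stand it level on the wooden board at the tub's right side, with both potatoes still in it. Do not touch the potatoes with the fingers.

Things in the scene. Friction and masses are not known exactly. Their poses are not given: they have to be found in the camera images.
- tub: Fixed open steel tub, wooden board fixed at its right. Origin: centre of tub's underside; x away from robot along its length, y left, z up. Inside (mm): x -140 to 140, y -100 to 100, floor top z 5, rim z 60, walls 4 thick; far left corner x 140 y 100. Board: x -144 to 144, y -286 to -106, flat top z 30.
- scoop: Loose flat aluminium scoop, 0.25 kg (not the round dipper). Origin: centre of underside; x to open nose, z up. mm: x -50 to 50, 104 wide, floor 2 thick; nose edge 1.5 high ramps to 4 at x 40, then drops, holding the load. Sides 3 thick, 40 high to x 10, 22 high to x 35; back 45 high. Black grip bar along x -44 to 36, 18 wide, z 89 to 115; its post x -54 to -38.
- potato_a: Small loose potato, a flattened ball 40 mm across and 32 mm high, 30 g; origin at its centre. Rigid; it lies in the left part of the tub, the nearer of the two to the far wall. Slippery on the steel (friction about 0.3); slides or rolls when pushed.
- potato_b: The other small potato, same size; origin at its centre. It lies in the left part of the tub, behind potato_a as seen from the far wall.
Things that resemble listed ones, but are neither listed nor needed, are in the scene too. What is shaped like the scoop but yellow is not meant.

How it is judged (in metres and radians):
On the way, in this order (a step that is already met when the one before it is completed fails the run):
1. the scoop has both potatoes in it and stands flat in the far left corner of the tub (nose within 35 mm of the far wall, side within 35 mm of the left wall) (x of potato_a in the frame of scoop between -0.047 and 0.046 m and y of potato_a in the frame of scoop between -0.049 and 0.049 m and z of potato_a in the frame of scoop between 0.005 and 0.05 m and x of potato_b in the frame of scoop between -0.047 and 0.046 m and y of potato_b in the frame of scoop between -0.049 and 0.049 m and z of potato_b in the frame of scoop between 0.005 and 0.05 m and x of scoop in the frame of tub above 0.055 m and y of scoop in the frame of tub above 0.013 m and z of scoop in the frame of tub below 0.02 m), for 0.1 s.
2. the scoop with both potatoes in it is lifted out, its underside above the tub's rim (x of potato_a in the frame of scoop between -0.047 and 0.046 m and y of potato_a in the frame of scoop between -0.049 and 0.049 m and z of potato_a in the frame of scoop between 0.005 and 0.05 m and x of potato_b in the frame of scoop between -0.047 and 0.046 m and y of potato_b in the frame of scoop between -0.049 and 0.049 m and z of potato_b in the frame of scoop between 0.005 and 0.05 m and z of scoop in the frame of tub above 0.062 m), for 0.1 s.
At the end, for the whole second after the job is handed in: The scoop stands flat on the wooden board (underside within 6 mm of the board's top, tilt under 0.1 rad, its centre at least 10 mm inside the board's edges), at rest, with both potatoes at rest inside it (x of potato_a in the frame of scoop between -0.047 and 0.046 m and y of potato_a in the frame of scoop between -0.049 and 0.049 m and z of potato_a in the frame of scoop between 0.005 and 0.05 m and x of potato_b in the frame of scoop between -0.047 and 0.046 m and y of potato_b in the frame of scoop between -0.049 and 0.049 m and z of potato_b in the frame of scoop between 0.005 and 0.05 m and x of scoop in the frame of tub between -0.13 and 0.13 m and y of scoop in the frame of tub between -0.275 and -0.12 m and z of scoop in the frame of tub between 0.025 and 0.036 m and angle between scoop's own z axis and vertical below 0.1 rad and linear speed of scoop below 0.02 m/s and linear speed of each of potato_a, potato_b below 0.05 m/s); the robot touches nothing.
It fails at once if the fingers touch a potato (over 0.5 N) (contact force between the fingers and potato_a above 0.5 N or contact force between the fingers and potato_b above 0.5 N).
It also fails if it takes over 61 s, if anything falls off the work surface, if the arm or the gripper's body presses on something with over 40 N, if the wrist force passes 120 N, or if a joint passes its speed limit or range.

## Working session

There is one attempt and no reset: what is moved stays moved. The work goes in short steps, Python scripts to look and compute and a tool call to move; the robot and the scene stay as the last step left them, time stands still between calls to the robot, and variables do not carry over. Pictures are saved under pics/ and viewed, about 8 in all and at most 12, crops included, and the job is handed in when it is done.

Besides the shell and the picture viewer there is one more tool, called after ">>>" in YAML: its name, and indented under it one key for each argument. arm_command: Moves the arm, as the interface text tells. Its arguments: {"type":"object","properties":{"plan":{"type":"array","items":{"type":"array","items":{"type":"number"}}},"newtons":{"type":"number"}},"required":["plan"]}

```bash
mkdir -p pics; ls; python3 - <<'E'
from cell import r
import cv2,numpy as np,pickle
s=r.get_state();print({k:np.round(v,3).tolist() for k,v in s.items()})
for n in ("scene","top"):
    c=r.camera(n);pickle.dump(c,open(n+'.pkl','wb'));cv2.imwrite(f'pics/{n}1.png',c["pixels"][:,:,::-1])
    print(n,c["vertical_fov"],c["cx"],c["cy"],np.round(c["R"],3).tolist(),np.round(c["t"],3))
E
```

```text
pics
{'time_s': 0.0, 'qpos': [-71.664, 36.056, 2.202, 86.994, -1.547, 57.083, -1.146], 'joint_vel': [0.063, -0.102, -0.107, -0.064, 0.02, -0.003, 0.032], 'joint_efforts': [0.0, -54.971, 1.143, -18.663, -0.052, 0.023, 0.0], 'tool_pos': [0.244, 0.602, 0.216], 'ee_rot': [[-0.926, 0.376, -0.001], [0.376, 0.926, -0.002], [-0.0, -0.002, -1.0]], 'ft_force': [-0.779, -0.667, -0.231], 'ft_torque': [-0.034, -0.02, -0.029], 'opening': 0.094}
scene 45.528720389837204 320.57601756305615 199.88205667599746 [[-0.595, 0.804, -0.003], [0.695, 0.513, -0.503], [-0.403, -0.302, -0.864]] [ 0.358 -0.333  1.404]
top 51.15473647166185 311.64889507870157 194.25226154938997 [[-0.025, -0.999, -0.021], [-0.989, 0.028, -0.145], [0.146, 0.017, -0.989]] [-0.02   0.556  1.23 ]
```

View pics/top1.png

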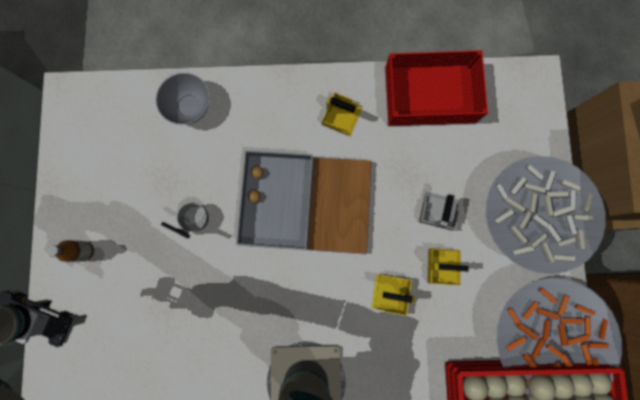

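View pics/scene1.png

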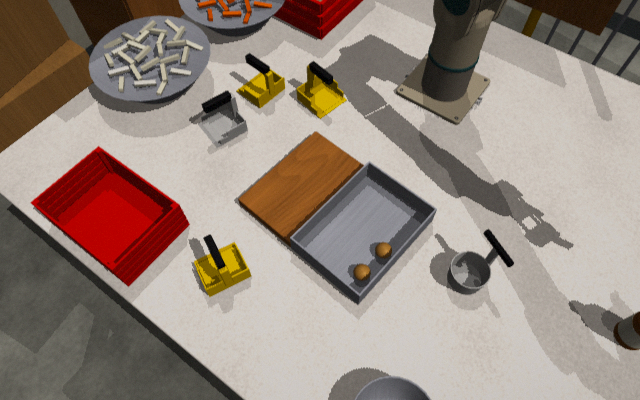

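The top view shows the tub at about (275,200) with both potatoes at (256,172) and (254,196), and the board at (342,205). The aluminium scoop is at (440,210), with its black bar running along the image's vertical. The other scoops are yellow.

```bash
cat > h.py <<'E'
import numpy as np,cv2
def ray(c,uv):
    f=200/np.tan(np.radians(c["vertical_fov"]/2))
    R=np.array(c["R"]);t=np.array(c["t"])
    d=R.T@np.array([(uv[0]-c["cx"])/f,(uv[1]-c["cy"])/f,1.]);return -R.T@t,d/np.linalg.norm(d)
def onz(c,uv,z):
    o,d=ray(c,uv);return o+d*(z-o[2])/d[2]
def proj(c,X):
    f=200/np.tan(np.radians(c["vertical_fov"]/2))
    p=np.array(c["R"])@np.array(X)+np.array(c["t"]);return np.array([c["cx"]+f*p[0]/p[2],c["cy"]+f*p[1]/p[2]])
def two(c1,u1,c2,u2):
    (o1,d1),(o2,d2)=ray(c1,u1),ray(c2,u2)
    k=np.linalg.lstsq(np.c_[d1,-d2],o2-o1,rcond=None)[0]
    a,b=o1+k[0]*d1,o2+k[1]*d2;return (a+b)/2,np.linalg.norm(a-b)
def wristcam(c,s):
    M=np.array(c["mount"]);T=np.eye(4);T[:3,:3]=s["ee_rot"];T[:3,3]=s["tool_pos"]
    W=np.linalg.inv(T@M);c=dict(c);c["R"]=W[:3,:3];c["t"]=W[:3,3];return c
def blobs(m,amin):
    n,l,st,ce=cv2.connectedComponentsWithStats(m.astype(np.uint8))
    return [(st[i],ce[i],l==i) for i in range(1,n) if st[i][4]>=amin]
E
python3 - <<'E'
import pickle,cv2,numpy as np
from h import *
T=pickle.load(open('top.pkl','rb'));S=pickle.load(open('scene.pkl','rb'))
bars={}
for n,c,(x0,y0,x1,y1) in (('top',T,(410,180,480,240)),('scene',S,(190,85,260,145))):
    p=c['pixels'];h=cv2.cvtColor(p,cv2.COLOR_RGB2HSV)
    m=np.zeros(p.shape[:2],bool);m[y0:y1,x0:x1]=(p[y0:y1,x0:x1].max(2)<45)
    b=max(blobs(m,10),key=lambda b:b[0][4]);rect=cv2.minAreaRect(np.argwhere(b[2])[:,::-1].astype(np.float32))
    print(n,'bar',b[1],rect,b[0]);bars[n]=b[1]
    # potatoes & board: brown hue
    m=(h[...,1]>110)&(h[...,0]<18)&(h[...,2]>60)
    for st,ce,mm in blobs(m,40):
        if 200<ce[0]<400 and 100<ce[1]<300:
            print(n,'brown',st,ce.round(1))
            if st[4]>1500:
                q=cv2.boxPoints(cv2.minAreaRect(np.argwhere(mm)[:,::-1].astype(np.float32)))
                for u in q: print('  board',u.round(1),onz(c,u,.03).round(4))
            else: print('  pot',onz(c,ce,.021).round(4))
print('bar',two(T,bars['top'],S,bars['scene']))
a=cv2.resize(T['pixels'][180:240,410:480],None,fx=6,fy=6,interpolation=cv2.INTER_CUBIC)
b=cv2.resize(T['pixels'][145:255,230:380],(400,360),interpolation=cv2.INTER_CUBIC)[:,:380]
d=cv2.resize(S['pixels'][85:145,190:260],(420,360),interpolation=cv2.INTER_CUBIC)
cv2.imwrite('pics/c1.png',cv2.resize(np.hstack([a[:,:420],d]),(800,343))[:,:,::-1])
E
```

```text
top bar [447.48387097 208.10322581] ((447.4170227050781, 208.0536346435547), (6.1461873054504395, 25.492706298828125), 12.094757080078125) [443 196  10  26 155]
top brown [ 308  159   63   94 5141] [339.9 205.6]
  board [307.8 248.7] [ 0.3912 -0.0184  0.03  ]
  board [313.5 157.6] [ 0.6713 -0.0428  0.03  ]
  board [371.4 161.2] [ 0.6544 -0.2214  0.03  ]
  board [365.7 252.4] [ 0.376  -0.1916  0.03  ]
top brown [252 167  11  11  48] [256.7 172.7]
  pot [0.6306 0.1357 0.021 ]
top brown [249 191  11  11  56] [253.6 195.5]
  pot [0.5589 0.1456 0.021 ]
scene bar [216.86526946 102.2994012 ] ((217.20004272460938, 103.40000915527344), (13.416407585144043, 30.410520553588867), 63.43495178222656) [202  91  29  23 334]
scene brown [ 238  132  125  110 6398] [299.9 184.4]
  board [237.9 199.1] [ 0.6558 -0.2138  0.03  ]
  board [315.3 119.5] [ 0.3404 -0.211   0.03  ]
  board [362.5 165.5] [ 0.3897 -0.0222  0.03  ]
  board [285.1 245. ] [ 0.6837 -0.0421  0.03  ]
scene brown [376 243  16  14 157] [383.2 249.2]
  pot [0.5525 0.1467 0.021 ]
scene brown [354 264  16  16 167] [361.2 271. ]
  pot [0.6283 0.136  0.021 ]
bar (array([ 0.49344025, -0.42087059,  0.09886713]), np.float64(0.006013705848673941))
```

View pics/c1.png

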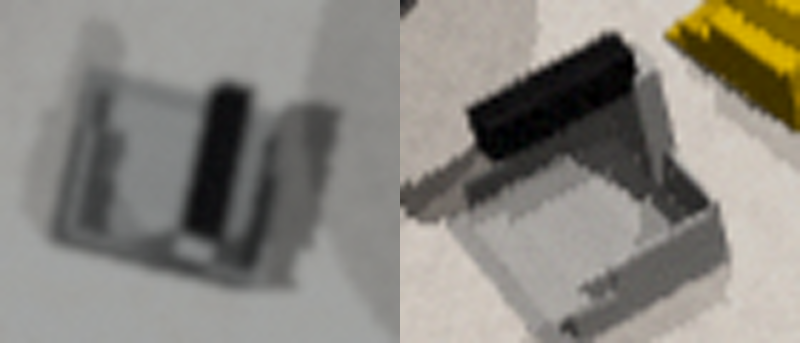

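The close-up shows the scoop's post at the near (robot) side and its nose pointing away, turned slightly right. Next I'll fit the tub and board properly and plan the approach.

```bash
cat >> h.py <<'E'
def go(s,P,psi=None,n=1):
    """per-row tool shift (n rows) to bring TCP to P, and tool-z turn (deg) to yaw psi"""
    R=np.array(s["ee_rot"]);d=R.T@(np.array(P)-np.array(s["tool_pos"]))
    yaw=np.degrees(np.arctan2(-R[1,0],-R[0,0]))
    return (d/n).round(4).tolist(), None if psi is None else round(-(psi-yaw)/n,2), round(yaw,2)
E
python3 - <<'E'
import pickle,cv2,numpy as np
from h import *
from cell import r
T=pickle.load(open('top.pkl','rb'));S=pickle.load(open('scene.pkl','rb'))
for n,c in (('top',T),('scene',S)):
    p=c['pixels'];h=cv2.cvtColor(p,cv2.COLOR_RGB2HSV)
    m=(h[...,1]>110)&(h[...,0]<18)&(h[...,2]>60)
    b=[b for b in blobs(m,1500) if 200<b[1][0]<400 and 100<b[1][1]<300][0][2]
    cn=cv2.findContours(b.astype(np.uint8),cv2.RETR_EXTERNAL,cv2.CHAIN_APPROX_NONE)[0][0]
    q=cv2.approxPolyN(cn,4,ensure_convex=True).reshape(-1,2)
    W=np.array([onz(c,u,.03) for u in q])
    for u,w in zip(q,W): print(n,u,w.round(4))
    print(' sides',[ (round(float(np.hypot(*(W[i]-W[i-1])[:2])),4),round(float(np.degrees(np.arctan2(*(W[i]-W[i-1])[1::-1]))),2)) for i in range(4)],W.mean(0).round(4))
for v in ((.2316,0.0845),):pass
c=r.camera('wrist');print(np.round(c['mount'],3).tolist(),c['vertical_fov'])
for e in ((450.7,196),(444.5,220.5)): print('barend',onz(T,e,.115).round(4))
s=r.get_state()
print(go(s,(.55,.1,.225),n=10)); s['tool_pos']=[.55,.1,.225];print(go(s,(.48,-.40,.225),n=10))
E
```

```text
top [370 161] [ 0.6552 -0.2173  0.03  ]
top [366 252] [ 0.377  -0.1926  0.03  ]
top [306 248] [ 0.3935 -0.0131  0.03  ]
top [316 158] [ 0.6698 -0.0506  0.03  ]
 sides [(0.1673, -94.99), (0.2793, 174.94), (0.1803, 84.75), (0.2788, -7.73)] [ 0.5239 -0.1184  0.03  ]
scene [363 165] [ 0.3878 -0.022   0.03  ]
scene [288 242] [ 0.6737 -0.0415  0.03  ]
scene [237 199] [ 0.657  -0.2157  0.03  ]
scene [315 131] [ 0.3727 -0.188   0.03  ]
 sides [(0.1667, 84.78), (0.2865, -3.89), (0.1751, -95.47), (0.2857, 174.43)] [ 0.5228 -0.1168  0.03  ]
[[-0.0, -0.967, -0.254, 0.074], [1.0, -0.0, -0.0, -0.0], [0.0, -0.254, 0.967, -0.168], [0.0, 0.0, 0.0, 1.0]] 68.64212581056947
barend [ 0.5277 -0.4301  0.115 ]
barend [ 0.4587 -0.4077  0.115 ]
([-0.0472, -0.035, -0.0009], None, np.float64(-22.11))
([-0.0123, -0.049, 0.0001], None, np.float64(-22.11))
```

>>> arm_command:
  plan:
    - [0,0,0,-0.047,-0.035,-0.001,0.094]
    - [0,0,0,-0.047,-0.035,-0.001,0.094]
    - [0,0,0,-0.047,-0.035,-0.001,0.094]
    - [0,0,0,-0.047,-0.035,-0.001,0.094]
    - [0,0,0,-0.047,-0.035,-0.001,0.094]

```text
time_s: 0.78
tool_pos: [0.3972, 0.3499, 0.2215]
ee_rot: [[-0.927, 0.376, 0.0], [0.376, 0.927, -0.0], [-0.0, 0.0, -1.0]]
ft_force: [1.1, -0.6, 0.7]
opening: 0.0939
```

>>> arm_command:
  plan:
    - [0,0,0,-0.047,-0.035,-0.001,0.094]
    - [0,0,0,-0.047,-0.035,-0.001,0.094]
    - [0,0,0,-0.047,-0.035,-0.001,0.094]
    - [0,0,0,-0.047,-0.035,-0.001,0.094]
    - [0,0,0,-0.047,-0.035,-0.001,0.094]

```text
time_s: 1.4
tool_pos: [0.549, 0.0994, 0.2264]
ee_rot: [[-0.927, 0.376, -0.0], [0.376, 0.927, 0.0], [0.0, 0.0, -1.0]]
ft_force: [1.5, 0.7, -0.9]
opening: 0.094
```

>>> arm_command:
  plan:
    - [0,0,0,-0.012,-0.049,0,0.094]
    - [0,0,0,-0.012,-0.049,0,0.094]
    - [0,0,0,-0.012,-0.049,0,0.094]
    - [0,0,0,-0.012,-0.049,0,0.094]
    - [0,0,0,-0.012,-0.049,0,0.094]

```text
time_s: 2.02
tool_pos: [0.5112, -0.15, 0.2263]
ee_rot: [[-0.927, 0.376, -0.0], [0.376, 0.927, 0.0], [0.0, 0.0, -1.0]]
ft_force: [1.0, -0.0, 0.1]
opening: 0.094
```

>>> arm_command:
  plan:
    - [0,0,0,-0.012,-0.049,0,0.094]
    - [0,0,0,-0.012,-0.049,0,0.094]
    - [0,0,0,-0.012,-0.049,0,0.094]
    - [0,0,0,-0.012,-0.049,0,0.094]
    - [0,0,-8,-0.012,-0.049,0,0.094]

```text
time_s: 2.65
tool_pos: [0.4748, -0.3993, 0.2261]
ee_rot: [[-0.971, 0.24, -0.0], [0.24, 0.971, 0.0], [0.0, 0.0, -1.0]]
ft_force: [0.6, 0.3, -0.1]
opening: 0.0942
```

```bash
python3 - <<'E'
from cell import r
from h import *
import pickle
s=r.get_state();c=r.camera("wrist");c=wristcam(c,s);pickle.dump((s,c),open('w1.pkl','wb'))
print(go(s,s['tool_pos']),np.round(s['tool_pos'],4),np.round(s['qpos'],1),s['time_s'])
cv2.imwrite('pics/w1.png',c['pixels'][:,:,::-1])
E
```

```text
([0.0, 0.0, 0.0], None, np.float64(-13.89)) [ 0.4748 -0.3993  0.2261] [ 35.   33.    4.   91.4  -2.6  55.8 115.9] 2.65
```

View pics/w1.png

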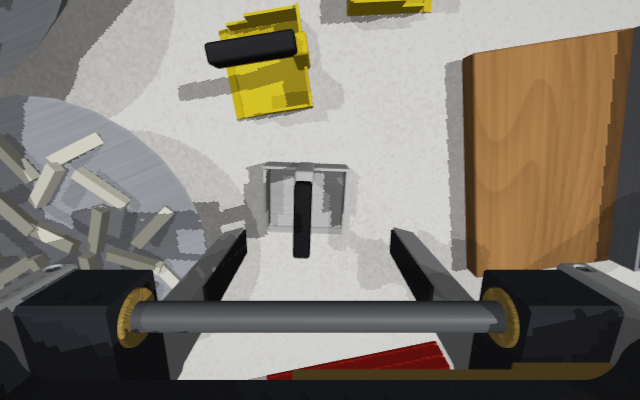

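The wrist view shows the aluminium scoop, back plate at top (around (305,167)) and its bar from (303,181) to (302,257). It is nearly aligned with the jaws. I'll measure the bar now.

```bash
python3 - <<'E'
import pickle
from h import *
s,c=pickle.load(open('w1.pkl','rb'));p=c['pixels']
m=np.zeros(p.shape[:2],bool);m[172:265,288:320]=p[172:265,288:320].max(2)<50
b=max(blobs(m,50),key=lambda b:b[0][4]);print(b[0],b[1])
for row in range(180,260,8):
    x=np.flatnonzero(b[2][row]); 
    if len(x): A,B=onz(c,(x[0]-.5,row),.115),onz(c,(x[-1]+.5,row),.115);print(row,x[0],x[-1],A[:2].round(4),B[:2].round(4),(B-A)[1].round(4))
y=np.flatnonzero(b[2].any(1))
print('ends',onz(c,(303,y[0]-.5),.115),onz(c,(302,y[-1]+.5),.115))
E
```

```text
[ 294  181   18   77 1238] [301.82714055 218.09531502]
188 295 311 [ 0.4555 -0.4181] [ 0.4595 -0.402 ] 0.0161
196 294 310 [ 0.463  -0.4211] [ 0.467  -0.4049] 0.0162
204 294 310 [ 0.4709 -0.4232] [ 0.4749 -0.4069] 0.0163
212 294 310 [ 0.4789 -0.4254] [ 0.4829 -0.409 ] 0.0164
220 294 309 [ 0.4869 -0.4276] [ 0.4908 -0.412 ] 0.0156
228 294 309 [ 0.4951 -0.4298] [ 0.499  -0.4141] 0.0157
236 294 309 [ 0.5034 -0.432 ] [ 0.5073 -0.4162] 0.0158
244 294 309 [ 0.5119 -0.4343] [ 0.5158 -0.4184] 0.0159
252 294 308 [ 0.5204 -0.4366] [ 0.5242 -0.4216] 0.015
ends [ 0.45036518 -0.4081861   0.115     ] [ 0.52852132 -0.42966639  0.115     ]
```

>>> arm_command:
  plan:
    - [0,0,0,-0.019,-0.0156,0,0.094]
    - [0,0,2.5,0,0,0.044,0.094]
    - [0,0,0,0,0,0.044,0.094]
    - [0,0,0,0,0,0.044,0.094]
    - [0,0,0,0,0,0,0.06]
  newtons: 50

```text
time_s: 3.32
tool_pos: [0.4874, -0.4155, 0.091]
ee_rot: [[-0.958, 0.286, -0.006], [0.286, 0.958, 0.005], [0.007, 0.003, -1.0]]
ft_force: [0.5, -0.4, -0.5]
opening: 0.0872
```

>>> arm_command:
  plan:
    - [0,0,0,0,0,0,0.03]
    - [0,0,0,0,0,0,0.01]
    - [0,0,0,0,0,0,0]
    - [0,0,0,0,0,0,0]
    - [0,0,0,0,0,0,0]

```text
time_s: 3.95
tool_pos: [0.4898, -0.4179, 0.0948]
ee_rot: [[-0.958, 0.286, 0.0], [0.286, 0.958, -0.0], [-0.0, -0.0, -1.0]]
ft_force: [0.3, -0.5, 0.9]
opening: 0.0376
```

>>> arm_command:
  plan:
    - [0,0,0,0,0,0,0]
    - [0,0,0,0,0,0,0]
    - [0,0,0,0,0,-0.03,0]
    - [0,0,0,0,0,-0.05,0]
    - [0,0,0,0,0,-0.05,0]

```text
time_s: 4.58
tool_pos: [0.4892, -0.4173, 0.225]
ee_rot: [[-0.958, 0.286, -0.002], [0.286, 0.958, 0.001], [0.002, 0.001, -1.0]]
ft_force: [0.3, 0.2, -1.8]
opening: 0.0177
```

```bash
python3 - <<'E'
from cell import r
from h import *
s=r.get_state();print(go(s,s['tool_pos']),np.round(s['tool_pos'],4),s['opening'],s['ft_force'],s['time_s'],np.round(s['qpos'],0))
c=r.camera("wrist");a=c['pixels']
d=r.camera('scene')['pixels'][60:180,160:360]
cv2.imwrite('pics/w2.png',np.hstack([a[60:400,100:540],cv2.resize(d,(360,216))[:0] if 0 else np.vstack([cv2.resize(d,(360,216)),np.zeros((124,360,3),np.uint8)])])[:,:,::-1])
E
```

```text
([0.0, 0.0, 0.0], None, np.float64(-16.61)) [ 0.4892 -0.4173  0.225 ] 0.017715725820941768 [ 0.3022998   0.17458903 -1.80802911] 4.575 [ 35.  35.   5.  88.  -3.  58. 114.]
```

View pics/w2.png

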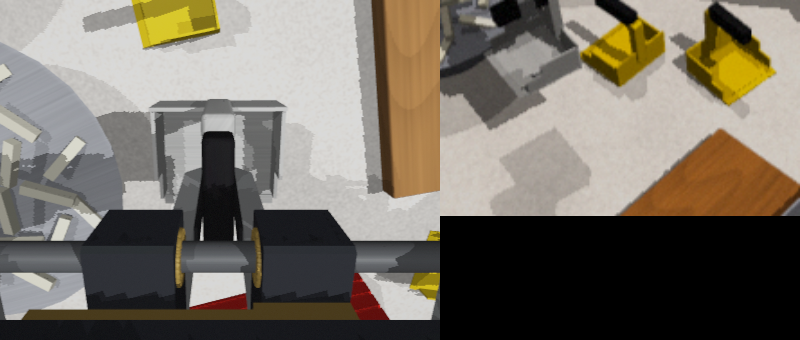

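The scoop is held by its bar at 17.7 mm opening, hanging level (back plate top edge around (150–287,105)). I'll carry it over to the tub.

>>> arm_command:
  plan:
    - [0,0,0,0.018,0.051,0,0]
    - [0,0,0,0.018,0.051,0,0]
    - [0,0,0,0.018,0.051,0,0]
    - [0,0,0,0.018,0.051,0,0]
    - [0,0,0,0.018,0.051,0,0]

```text
time_s: 5.3
tool_pos: [0.4753, -0.1457, 0.2234]
ee_rot: [[-0.958, 0.286, -0.002], [0.286, 0.958, 0.001], [0.002, 0.0, -1.0]]
ft_force: [0.5, 0.0, -2.4]
opening: 0.0178
```

>>> arm_command:
  plan:
    - [0,0,0,0.018,0.051,0,0]
    - [0,0,0,0.018,0.051,0,0]
    - [0,0,0,0.018,0.051,0,0]
    - [0,0,0,0.018,0.051,0,0]
    - [0,0,0,0.018,0.051,0,0]

```text
time_s: 5.92
tool_pos: [0.4619, 0.1238, 0.2235]
ee_rot: [[-0.958, 0.286, -0.002], [0.286, 0.958, -0.001], [0.001, -0.001, -1.0]]
ft_force: [0.6, -0.3, -1.7]
opening: 0.0176
```

>>> arm_command:
  plan:
    - [0,0,-5.7,0,0,0,0]
    - [0,0,-5.7,0,0,0,0]
    - [0,0,0,0,0,0,0]
    - [0,0,0,0,0,0,0]

```text
time_s: 6.42
tool_pos: [0.4626, 0.122, 0.2239]
ee_rot: [[-0.996, 0.093, -0.001], [0.093, 0.996, -0.0], [0.001, -0.0, -1.0]]
ft_force: [-0.5, 0.1, -2.4]
opening: 0.0178
```

```bash
python3 - <<'E'
from cell import r
from h import *
import pickle
s=r.get_state();c=r.camera("wrist");c=wristcam(c,s);pickle.dump((s,c),open('w3.pkl','wb'))
print(go(s,s['tool_pos']),np.round(s['tool_pos'],4),s['opening'],s['ft_force'],s['time_s'])
T=pickle.load(open('top.pkl','rb'))
b=cv2.resize(T['pixels'][145:255,232:327],None,fx=4,fy=4,interpolation=cv2.INTER_CUBIC)
a=c['pixels'][:,160:580];b=np.vstack([b,np.zeros((0,380,3),np.uint8)])
a=np.vstack([a,np.zeros((40,420,3),np.uint8)])
cv2.imwrite('pics/w3.png',np.hstack([a,b])[:,:,::-1])
E
```

```text
([0.0, 0.0, 0.0], None, np.float64(-5.33)) [0.4626 0.122  0.2239] 0.017758839621408565 [-0.48800094  0.06003665 -2.39168756] 6.425
```

View pics/w3.png

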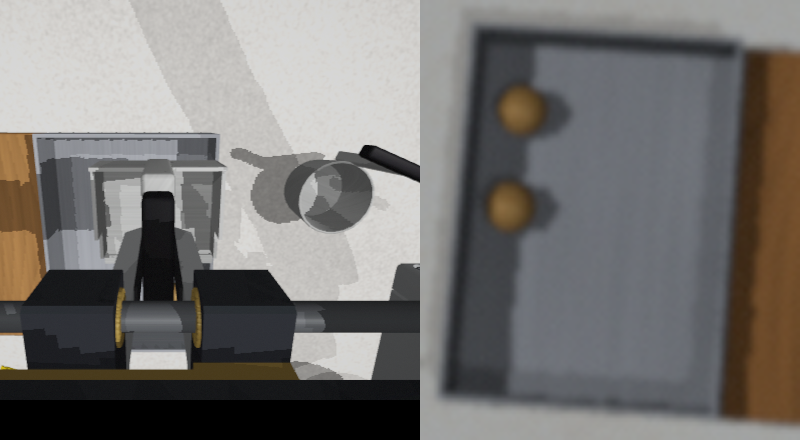

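```bash
python3 - <<'E'
import pickle
from h import *
s,c=pickle.load(open('w3.pkl','rb'));T=pickle.load(open('top.pkl','rb'))
NL,NR=onz(c,(378.5,133.5),.06),onz(c,(194,134),.06)
print('wrist NL,NR',NL.round(4),NR.round(4),np.linalg.norm(NL-NR),np.degrees(np.arctan2(-(NL-NR)[0],(NL-NR)[1])))
q=[onz(T,u,.06) for u in ((245,152),(237.5,243.7),(306.5,248.2),(312,155.5))]
for a in q: print(a.round(4))
for i in range(4): d=q[i]-q[i-1];print(np.linalg.norm(d).round(4),np.degrees(np.arctan2(d[1],d[0])).round(2))
print('top centre',np.mean(q,0))
psi=np.radians(-5.2);X=np.array([np.cos(psi),np.sin(psi)]);Y=np.array([-X[1],X[0]])
print('wrist centre',NL[:2]+.144*X-.104*Y,(NL+NR)[:2]/2+.144*X)
E
```

```text
wrist NL,NR [0.4047 0.1945 0.06  ] [ 0.3862 -0.0084  0.06  ] 0.20380623494526234 -5.1873539264897115
[0.688  0.1651 0.06  ]
[0.4107 0.1879 0.06  ]
[ 0.3923 -0.0156  0.06  ]
[ 0.6708 -0.0388  0.06  ]
0.2046 85.19
0.2781 175.3
0.2043 -95.17
0.2794 -4.77
top centre [0.54046292 0.07461976 0.06      ]
wrist centre [0.53865623 0.0779033 ] [0.53886867 0.07998951]
```

>>> arm_command:
  plan:
    - [0,0,0,-0.003,0,0.04,0]
    - [0,0,0,0,0,0.04,0]
    - [0,0,0,0,0,0.03,0]
    - [0,0,0,0,0,0.004,0]
    - [0,0,0,0,0,0,0]
  newtons: 60

```text
time_s: 7.1
tool_pos: [0.4664, 0.1221, 0.1109]
ee_rot: [[-0.996, 0.091, 0.001], [0.091, 0.996, 0.0], [-0.001, 0.0, -1.0]]
ft_force: [0.2, 0.1, -1.1]
opening: 0.0178
```

>>> arm_command:
  plan:
    - [0,0,0,0,0,0.003,0]
    - [0,0,0,0,0,0,0]

```text
time_s: 7.35
tool_pos: [0.4665, 0.1223, 0.1082]
ee_rot: [[-0.996, 0.091, 0.001], [0.091, 0.996, 0.0], [-0.001, 0.001, -1.0]]
ft_force: [0.2, 0.3, -1.2]
opening: 0.0174
```

>>> arm_command:
  plan:
    - [0,0,0,0,0,0.003,0]
    - [0,0,0,0,0,0,0]

```text
time_s: 7.6
tool_pos: [0.4659, 0.1221, 0.1045]
ee_rot: [[-0.996, 0.091, -0.0], [0.091, 0.996, -0.0], [0.0, -0.0, -1.0]]
ft_force: [0.4, 0.3, -2.0]
opening: 0.0173
```

>>> arm_command:
  plan:
    - [0,0,0,0,0,0.003,0]
    - [0,0,0,0,0,0,0]

```text
time_s: 7.85
tool_pos: [0.4657, 0.1221, 0.1012]
ee_rot: [[-0.996, 0.091, -0.001], [0.091, 0.996, -0.0], [0.001, -0.0, -1.0]]
ft_force: [-0.3, -0.4, -3.0]
opening: 0.0176
```

>>> arm_command:
  plan:
    - [0,0,0,0,0,0.002,0]
    - [0,0,0,0,0,0,0]

```text
time_s: 8.1
tool_pos: [0.466, 0.1221, 0.0994]
ee_rot: [[-0.996, 0.091, -0.0], [0.091, 0.996, 0.0], [0.0, 0.0, -1.0]]
ft_force: [0.2, 0.8, -2.9]
opening: 0.0176
```

>>> arm_command:
  plan:
    - [0,0,0,0,0,0.001,0]
    - [0,0,0,0,0,0,0]

```text
time_s: 8.35
tool_pos: [0.4661, 0.1221, 0.0993]
ee_rot: [[-0.996, 0.091, 0.0], [0.091, 0.996, 0.0], [-0.0, 0.0, -1.0]]
ft_force: [-2.3, -0.5, 7.8]
opening: 0.0176
```

Floor contact came at TCP z 0.099, as predicted. Now I'll slide left to find the wall.

>>> arm_command:
  plan:
    - [0,0,0,0,0.003,0,0]
    - [0,0,0,0,0.003,0,0]
    - [0,0,0,0,0,0,0]

```text
time_s: 8.72
tool_pos: [0.4672, 0.1278, 0.0993]
ee_rot: [[-0.996, 0.091, 0.001], [0.091, 0.996, -0.0], [-0.001, -0.0, -1.0]]
ft_force: [0.3, -1.3, 6.5]
opening: 0.0175
```

>>> arm_command:
  plan:
    - [0,0,0,0,0.002,0,0]
    - [0,0,0,0,0,0,0]

```text
time_s: 8.98
tool_pos: [0.4674, 0.1296, 0.0993]
ee_rot: [[-0.996, 0.091, 0.001], [0.091, 0.996, -0.0], [-0.002, -0.0, -1.0]]
ft_force: [-0.6, -2.2, 7.3]
opening: 0.0177
```

```bash
python3 - <<'E'
from cell import r
from h import *
s=r.get_state();print(go(s,s['tool_pos']),np.round(s['tool_pos'],4),s['opening'],np.round(s['ft_force'],1),s['time_s'])
a=r.camera("scene")['pixels'][130:310,230:450];b=r.camera("top")['pixels'][145:255,232:327]
cv2.imwrite('pics/v4.png',np.hstack([cv2.resize(a,(480,393)),cv2.resize(b,(320,393))])[:,:,::-1])
E
```

```text
([0.0, 0.0, 0.0], None, np.float64(-5.24)) [0.4674 0.1296 0.0993] 0.017698297620156005 [-0.6 -2.2  7.3] 8.975
```

View pics/v4.png

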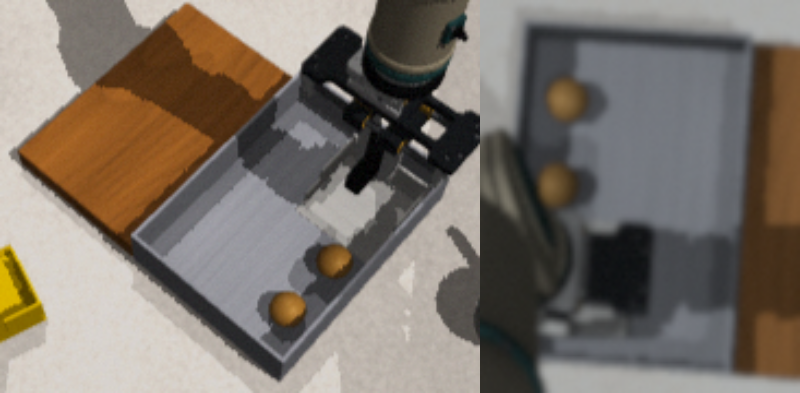

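The scoop sits flat on the floor, just behind both potatoes and close to the left wall. Now I'll slide it forward.

>>> arm_command:
  plan:
    - [0,0,0,-0.008,0,0,0]
    - [0,0,0,-0.008,0,0,0]
    - [0,0,0,-0.008,0,0,0]
    - [0,0,0,-0.008,0,0,0]
    - [0,0,0,-0.008,0,0,0]

```text
time_s: 9.7
tool_pos: [0.5061, 0.1268, 0.0994]
ee_rot: [[-0.996, 0.09, -0.001], [0.09, 0.996, 0.0], [0.001, 0.0, -1.0]]
ft_force: [-2.6, -0.1, 8.7]
opening: 0.0176
```

>>> arm_command:
  plan:
    - [0,0,0,-0.008,0,0,0]
    - [0,0,0,-0.008,0,0,0]
    - [0,0,0,-0.008,0,0,0]
    - [0,0,0,-0.008,0,0,0]
    - [0,0,0,-0.008,0,0,0]

```text
time_s: 10.32
tool_pos: [0.546, 0.1232, 0.0994]
ee_rot: [[-0.996, 0.09, -0.001], [0.09, 0.996, 0.0], [0.001, 0.0, -1.0]]
ft_force: [-3.3, -0.1, 7.5]
opening: 0.0179
```

```bash
python3 - <<'E'
from cell import r
from h import *
s=r.get_state();print(go(s,s['tool_pos']),np.round(s['tool_pos'],4),np.round(s['ft_force'],1),s['time_s'])
a=r.camera("scene")['pixels'][130:310,230:450]
cv2.imwrite('pics/v5.png',cv2.resize(a,(660,540))[:,:,::-1])
E
```

```text
([0.0, 0.0, 0.0], None, np.float64(-5.19)) [0.546  0.1232 0.0994] [-3.3 -0.1  7.5] 10.325
```

View pics/v5.png

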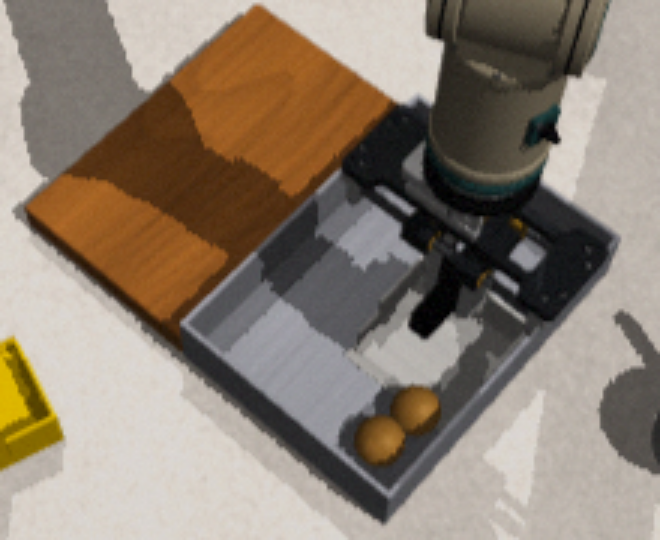

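Potato b now pushes a towards the far wall, and both are ahead of the scoop's nose. I'll keep going.

>>> arm_command:
  plan:
    - [0,0,0,-0.006,0,0,0]
    - [0,0,0,-0.006,0,0,0]
    - [0,0,0,-0.006,0,0,0]
    - [0,0,0,-0.006,0,0,0]
    - [0,0,0,-0.006,0,0,0]

```text
time_s: 11.0
tool_pos: [0.5759, 0.1205, 0.0994]
ee_rot: [[-0.996, 0.09, -0.001], [0.09, 0.996, 0.0], [0.001, 0.0, -1.0]]
ft_force: [-2.7, -0.0, 6.7]
opening: 0.0177
```

>>> arm_command:
  plan:
    - [0,0,0,-0.005,0,0,0]
    - [0,0,0,-0.005,0,0,0]
    - [0,0,0,-0.005,0,0,0]

```text
time_s: 11.38
tool_pos: [0.5908, 0.1191, 0.0994]
ee_rot: [[-0.996, 0.091, -0.001], [0.091, 0.996, 0.0], [0.001, 0.0, -1.0]]
ft_force: [-3.5, 0.6, 7.0]
opening: 0.0173
```

```bash
python3 - <<'E'
from cell import r
from h import *
s=r.get_state();print(go(s,s['tool_pos']),np.round(s['tool_pos'],4),np.round(s['ft_force'],1),s['time_s'])
a=r.camera("scene")['pixels'][190:310,300:450]
cv2.imwrite('pics/v6.png',cv2.resize(a,(600,480))[:,:,::-1])
E
```

```text
([0.0, 0.0, 0.0], None, np.float64(-5.19)) [0.5908 0.1191 0.0994] [-3.5  0.6  7. ] 11.375
```

View pics/v6.png

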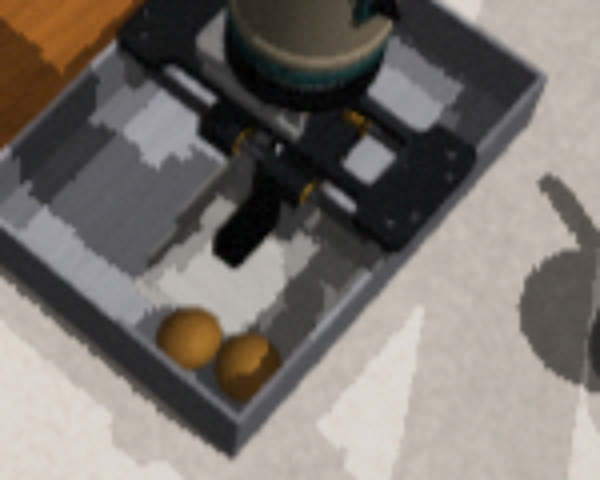

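The potatoes now lie side by side against the far wall, both inside the scoop's width. I'll push under them.

>>> arm_command:
  plan:
    - [0,0,0,-0.005,0,0,0]
    - [0,0,0,-0.005,0,0,0]
    - [0,0,0,-0.005,0,0,0]
    - [0,0,0,-0.005,0,0,0]

```text
time_s: 11.92
tool_pos: [0.6104, 0.1173, 0.0994]
ee_rot: [[-0.996, 0.09, -0.001], [0.09, 0.996, 0.0], [0.001, 0.0, -1.0]]
ft_force: [-4.6, 1.0, 10.3]
opening: 0.0176
```

>>> arm_command:
  plan:
    - [0,0,0,-0.004,0,0,0]
    - [0,0,0,-0.004,0,0,0]
    - [0,0,0,-0.003,0,0,0]

```text
time_s: 12.3
tool_pos: [0.6217, 0.1163, 0.0994]
ee_rot: [[-0.996, 0.091, -0.001], [0.091, 0.996, 0.0], [0.001, 0.0, -1.0]]
ft_force: [-2.3, 1.3, 7.1]
opening: 0.0175
```

>>> arm_command:
  plan:
    - [0,0,0,-0.003,0,0,0]
    - [0,0,0,-0.002,0,0,0]
    - [0,0,0,0,0,0,0]

```text
time_s: 12.68
tool_pos: [0.626, 0.116, 0.0995]
ee_rot: [[-0.996, 0.091, -0.002], [0.091, 0.996, 0.001], [0.002, 0.0, -1.0]]
ft_force: [-5.1, 0.5, 7.8]
opening: 0.0178
```

```bash
python3 - <<'E'
from cell import r
from h import *
s=r.get_state();print(go(s,s['tool_pos']),np.round(s['tool_pos'],4),np.round(s['ft_force'],1),s['time_s'])
a=r.camera("scene")['pixels'][190:310,300:450]
cv2.imwrite('pics/v7.png',cv2.resize(a,(600,480))[:,:,::-1])
E
```

```text
([0.0, 0.0, 0.0], None, np.float64(-5.2)) [0.626  0.116  0.0995] [-5.1  0.5  7.8] 12.675
```

View pics/v7.png

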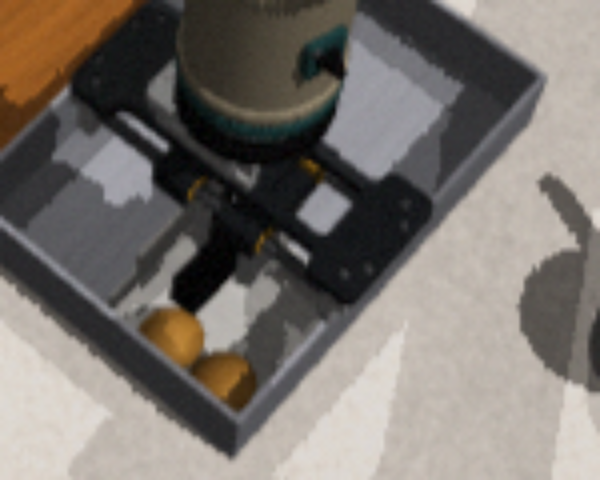

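Both potatoes sit just inside the scoop's nose at the corner, and the nose is about 4 mm from the wall. I'll push until contact, hold, then draw back 10 mm and check by mask that the potatoes move with the scoop.

>>> arm_command:
  plan:
    - [0,0,0,-0.002,0,0,0]
    - [0,0,0,-0.002,0,0,0]
    - [0,0,0,0,0,0,0]

```text
time_s: 13.1
tool_pos: [0.627, 0.116, 0.0998]
ee_rot: [[-0.996, 0.091, -0.008], [0.091, 0.996, 0.001], [0.008, -0.0, -1.0]]
ft_force: [-10.2, -0.0, 15.9]
opening: 0.0178
```

```bash
cat >> h.py <<'E'
def pots(c,z):
    """potato centroids in the scene/top picture, cast on height z"""
    p=c['pixels'];h=cv2.cvtColor(p,cv2.COLOR_RGB2HSV)
    m=(h[...,1]>110)&(h[...,0]<18)&(h[...,2]>50)
    return [(b[0].tolist(),b[1].round(1).tolist(),onz(c,b[1],z)[:2].round(4).tolist()) for b in blobs(m,25) if 200<b[1][0]<430 and 100<b[1][1]<330 and b[0][4]<600]
E
python3 - <<'E'
from cell import r
from h import *
s=r.get_state();print(np.round(s['tool_pos'],4),np.round(s['ft_force'],1),s['time_s'])
for n in('scene','top'): print(n,pots(r.camera(n),.025))
E
```

```text
[0.627  0.116  0.0998] [-10.2  -0.   15.9] 13.1
scene [([336, 267, 28, 26, 267], [349.7, 278.6], [0.6605, 0.1258])]
top []
```

>>> arm_command:
  plan:
    - [0,0,0,0.003,0,0,0]
    - [0,0,0,0.003,0,0,0]
    - [0,0,0,0.003,0,0,0]
    - [0,0,0,0.003,0,0,0]
    - [0,0,0,0,0,0,0]

```text
time_s: 13.82
tool_pos: [0.6207, 0.1162, 0.0995]
ee_rot: [[-0.996, 0.091, 0.004], [0.091, 0.996, 0.0], [-0.003, 0.001, -1.0]]
ft_force: [1.4, 0.0, 6.0]
opening: 0.0177
```

```bash
python3 - <<'E'
from cell import r
from h import *
s=r.get_state();print(np.round(s['tool_pos'],4),np.round(s['ee_rot'],3).tolist(),np.round(s['ft_force'],1),s['time_s'])
c=r.camera('scene');print(pots(c,.025))
a=c['pixels'][190:310,300:450]
cv2.imwrite('pics/v8.png',cv2.resize(a,(600,480))[:,:,::-1])
E
```

```text
[0.6207 0.1162 0.0995] [[-0.996, 0.091, 0.004], [0.091, 0.996, 0.0], [-0.003, 0.001, -1.0]] [1.4 0.  6. ] 13.825
[([336, 265, 29, 27, 313], [350.6, 277.6], [0.6574, 0.1261])]
```

View pics/v8.png

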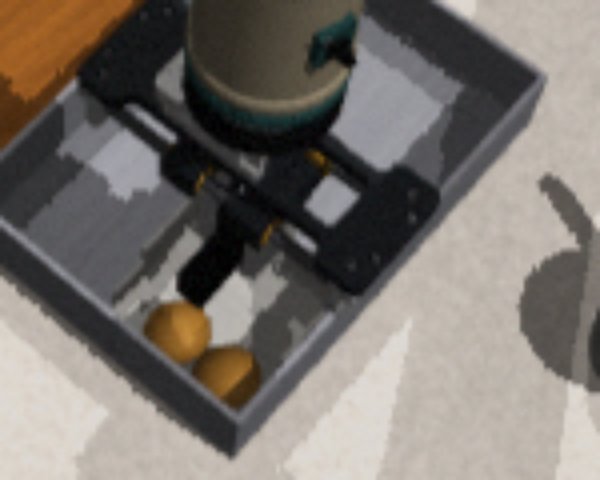

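```bash
python3 - <<'E'
import pickle
from h import *
S=pickle.load(open('scene.pkl','rb'))
for t,(a,b) in (((.626,.116),((172,336),(224,381))),((.6207,.1162),((178,332),(228,376)))):
    psi=np.radians(-5.2);X=np.array([np.cos(psi),np.sin(psi)]);Y=np.array([-X[1],X[0]])
    for u in(a,b):
        for z in(.023,):
            w=onz(S,(300+u[0]/4,190+u[1]/4),z)[:2];d=w-t;print(w.round(4),'scoop',(d@X-.004).round(4),(d@Y).round(4))
E
```

```text
[0.6597 0.1069] scoop 0.0304 -0.006
[0.6643 0.1459] scoop 0.0314 0.0332
[0.6557 0.1083] scoop 0.0316 -0.0047
[0.6605 0.146 ] scoop 0.033 0.0333
```

Positions agree: both potatoes are in the scoop at x≈32 mm, resting against the lip, at y −5 and +33 mm. They moved back with the scoop, so I'll lift gently.

>>> arm_command:
  plan:
    - [0,0,0,0,0,-0.002,0]
    - [0,0,0,0,0,-0.005,0]
    - [0,0,0,0.002,0,-0.009,0]
    - [0,0,0,0.003,0,-0.013,0]
    - [0,0,0,0.003,0,-0.016,0]

```text
time_s: 14.5
tool_pos: [0.6107, 0.117, 0.1445]
ee_rot: [[-0.996, 0.091, -0.0], [0.091, 0.996, 0.0], [0.0, -0.0, -1.0]]
ft_force: [-0.4, 0.2, -2.6]
opening: 0.0177
```

>>> arm_command:
  plan:
    - [0,-1,0,0.003,0,-0.016,0]
    - [0,-2,0,0.003,0,-0.014,0]
    - [0,-2,0,0,0,-0.01,0]
    - [0,-1,0,0,0,-0.005,0]
    - [0,0,0,0,0,0,0]

```text
time_s: 15.12
tool_pos: [0.6036, 0.1178, 0.1887]
ee_rot: [[-0.99, 0.09, 0.105], [0.09, 0.996, -0.009], [-0.105, 0.0, -0.994]]
ft_force: [0.0, 0.1, -2.6]
opening: 0.0175
```

```bash
python3 - <<'E'
from cell import r
from h import *
s=r.get_state();print(np.round(s['tool_pos'],4),np.round(s['ee_rot'],3).tolist(),np.round(s['ft_force'],1),s['time_s'],s['opening'])
c=r.camera('scene');print(pots(c,s['tool_pos'][2]-.094+.018))
c=r.camera('top');print(pots(c,s['tool_pos'][2]-.094+.018))
E
```

```text
[0.6036 0.1178 0.1887] [[-0.99, 0.09, 0.105], [0.09, 0.996, -0.009], [-0.105, 0.0, -0.994]] [ 0.   0.1 -2.6] 15.125 0.017503941246068848
[([341, 245, 31, 28, 412], [356.0, 258.7], [0.6461, 0.1267])]
[]
```

>>> arm_command:
  plan:
    - [0,0,0,0.0016,-0.006,-0.0002,0]
    - [0,0,0,0.0032,-0.012,-0.0003,0]
    - [0,0,0,0.0048,-0.018,-0.0005,0]
    - [0,0,0,0.0059,-0.022,-0.0006,0]
    - [0,0,0,0.0059,-0.022,-0.0006,0]

```text
time_s: 15.85
tool_pos: [0.5744, 0.0375, 0.1883]
ee_rot: [[-0.99, 0.092, 0.104], [0.091, 0.996, -0.01], [-0.104, -0.001, -0.995]]
ft_force: [-0.2, -0.1, -2.9]
opening: 0.0177
```

>>> arm_command:
  plan:
    - [0,0,0,0.0059,-0.022,-0.0006,0]
    - [0,0,0,0.0059,-0.022,-0.0006,0]
    - [0,0,0,0.0059,-0.022,-0.0006,0]
    - [0,0,0,0.0059,-0.022,-0.0006,0]
    - [0,0,0,0.0059,-0.022,-0.0006,0]

```text
time_s: 16.48
tool_pos: [0.5346, -0.0693, 0.1883]
ee_rot: [[-0.99, 0.092, 0.104], [0.092, 0.996, -0.01], [-0.104, -0.001, -0.995]]
ft_force: [0.9, -0.6, -2.1]
opening: 0.0175
```

>>> arm_command:
  plan:
    - [0,0,0,0.0059,-0.022,-0.0006,0]
    - [0,0,0,0.0037,-0.014,-0.0004,0]
    - [0,0,0,0.0021,-0.008,-0.0002,0]
    - [0,0,0,0.0008,-0.003,0,0]
    - [0,0,0,0,0,0,0]

```text
time_s: 17.1
tool_pos: [0.5191, -0.1123, 0.1881]
ee_rot: [[-0.99, 0.09, 0.104], [0.09, 0.996, -0.009], [-0.105, 0.0, -0.995]]
ft_force: [0.1, -0.2, -2.7]
opening: 0.0176
```

>>> arm_command:
  plan:
    - [0,1,0,0,0,0,0]
    - [0,2,0,0,0,0,0]
    - [0,2,0,0,0,0,0]
    - [0,1,0,0,0,0,0]
    - [0,0,0,0,0,0,0]

```text
time_s: 17.73
tool_pos: [0.5194, -0.1123, 0.188]
ee_rot: [[-0.996, 0.09, 0.0], [0.09, 0.996, 0.0], [-0.0, 0.0, -1.0]]
ft_force: [-0.6, -0.7, -2.9]
opening: 0.0171
```

```bash
python3 - <<'E'
from cell import r
from h import *
s=r.get_state();print(np.round(s['tool_pos'],4),np.round(s['ee_rot'],3).tolist(),np.round(s['ft_force'],1),s['time_s'],s['opening'])
c=r.camera('wrist');cv2.imwrite('pics/w9.png',c['pixels'][:,:,::-1])
p=c['pixels'];h=cv2.cvtColor(p,cv2.COLOR_RGB2HSV);m=(h[...,1]>110)&(h[...,0]<18)&(h[...,2]>50)
print([(b[0].tolist(),b[1].round()) for b in blobs(m,60)])
print('to',go(s,(.519,-.112,.128),-5.2))
E
```

```text
[ 0.5194 -0.1123  0.188 ] [[-0.996, 0.09, 0.0], [0.09, 0.996, 0.0], [-0.0, 0.0, -1.0]] [-0.6 -0.7 -2.9] 17.725 0.01713956174365502
[([229, 55, 173, 215, 20032], array([312., 122.])), ([300, 280, 4, 21, 64], array([302., 292.])), ([138, 366, 51, 4, 127], array([168., 368.])), ([104, 370, 25, 10, 180], array([115., 375.]))]
to ([0.0005, 0.0003, 0.06], np.float64(0.03), np.float64(-5.17))
```

Over the board and level again. I'll lower it gently.

>>> arm_command:
  plan:
    - [0,0,0,0,0,0.008,0]
    - [0,0,0,0,0,0.014,0]
    - [0,0,0,0,0,0.016,0]
    - [0,0,0,0,0,0.012,0]
    - [0,0,0,0,0,0.006,0]

```text
time_s: 18.4
tool_pos: [0.5184, -0.1126, 0.131]
ee_rot: [[-0.996, 0.091, -0.002], [0.091, 0.996, 0.0], [0.002, 0.0, -1.0]]
ft_force: [-0.4, 0.0, -4.1]
opening: 0.0175
```

>>> arm_command:
  plan:
    - [0,0,0,0,0,0.003,0]
    - [0,0,0,0,0,0.002,0]
    - [0,0,0,0,0,0,0]

```text
time_s: 18.77
tool_pos: [0.5192, -0.1127, 0.1273]
ee_rot: [[-0.996, 0.091, 0.0], [0.091, 0.996, -0.0], [-0.0, -0.0, -1.0]]
ft_force: [0.4, -0.3, -2.4]
opening: 0.0179
```

>>> arm_command:
  plan:
    - [0,0,0,0,0,0.002,0]
    - [0,0,0,0,0,0.001,0]
    - [0,0,0,0,0,0,0]

```text
time_s: 19.15
tool_pos: [0.5191, -0.1127, 0.1244]
ee_rot: [[-0.996, 0.091, 0.0], [0.091, 0.996, -0.0], [-0.0, -0.0, -1.0]]
ft_force: [0.1, 0.5, 0.2]
opening: 0.0176
```

>>> arm_command:
  plan:
    - [0,0,0,0,0,0.0003,0]
    - [0,0,0,0,0,0,0.02]
    - [0,0,0,0,0,0,0.03]
    - [0,0,0,0,0,0,0.06]
    - [0,0,0,0,0,0,0.06]

```text
time_s: 19.77
tool_pos: [0.519, -0.1126, 0.1237]
ee_rot: [[-0.996, 0.091, -0.0], [0.091, 0.996, 0.0], [0.0, 0.0, -1.0]]
ft_force: [-0.2, 0.1, 0.4]
opening: 0.0465
```

>>> arm_command:
  plan:
    - [0,0,0,0,0,0,0.06]
    - [0,0,0,0,0,0,0.06]
    - [0,0,0,0,0,-0.01,0.06]
    - [0,0,0,0,0,-0.03,0.06]
    - [0,0,0,0,0,-0.05,0.06]

```text
time_s: 20.4
tool_pos: [0.5179, -0.1125, 0.2142]
ee_rot: [[-0.996, 0.091, -0.003], [0.091, 0.996, 0.001], [0.003, 0.0, -1.0]]
ft_force: [0.7, -0.5, -0.4]
opening: 0.0597
```

>>> arm_command:
  plan:
    - [0,0,0,0,0,-0.05,0.06]
    - [0,0,0,0.04,0.05,-0.03,0.06]
    - [0,0,0,0,0.06,0,0.06]
    - [0,0,0,0,0.06,0,0.06]
    - [0,0,0,0,0,0,0.06]

```text
time_s: 21.02
tool_pos: [0.4986, 0.0598, 0.2912]
ee_rot: [[-0.997, 0.081, 0.001], [0.081, 0.997, 0.003], [-0.001, 0.003, -1.0]]
ft_force: [0.2, 0.0, -0.7]
opening: 0.06
```

```bash
python3 - <<'E'
from cell import r
from h import *
s=r.get_state();print(np.round(s['tool_pos'],4),np.round(s['ft_force'],1),s['time_s'],s['opening'])
a=r.camera('scene')['pixels'][110:310,220:450];b=r.camera('top')['pixels'][140:260,230:380]
cv2.imwrite('pics/v9.png',np.hstack([cv2.resize(a,(460,400)),cv2.resize(b,(340,400))])[:,:,::-1])
E
```

```text
[0.4986 0.0598 0.2912] [ 0.2  0.  -0.7] 21.025 0.059964987427687626
```

View pics/v9.png

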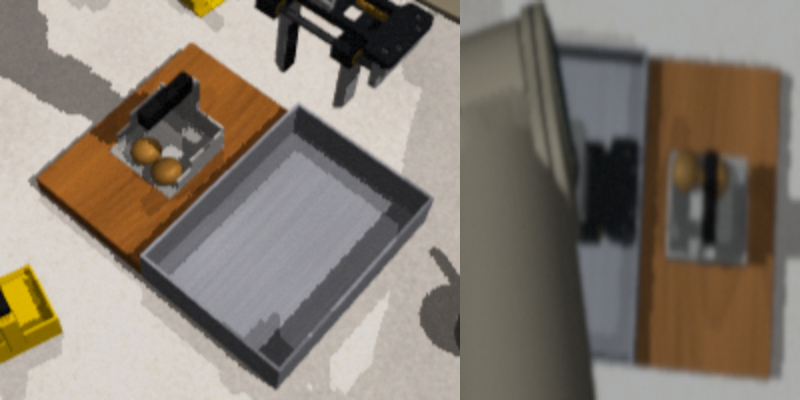

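The scoop stands flat in the middle of the board with both potatoes inside its lip. The tub is empty and the gripper is well clear, so I'm handing in.

```bash
python3 -c "
from cell import r
print(r.sign_off())"
```

```text
the job is handed in; nothing more can be done
None
```

The scoop stands on the wooden board with both potatoes in it, and the job is handed in, 21 s into the 61 s allowed; sign-off reports no verdict.

I took the scoop by its top bar and slid it flat along the left wall until the nose touched the far wall. I then drew it back 6 mm and checked that both potatoes came with it. I lifted it, tilted nose-up about 6°, carried it to the board, levelled it, lowered it to light contact and released it.

- **Last picture:** the tub is empty, the scoop stands flat near the middle of the board with both potatoes behind its front lip, and the gripper is clear of everything.
- **Forces:** the highest wrist force I read was about 19 N, at the far wall. The fingers stayed on the bar, above the potatoes.
- **Checks that disagreed:** the far wall came about 3 mm nearer than measured from the images, within the tolerance needed. The potatoes stayed near the front lip instead of rolling back; I measured them at about x 32 mm in the scoop before lifting (limit 46 mm). In the last picture I judged their position only by eye.

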